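# Open the safe lock in the vise with its key

## Task

Try the safe lock in the vise with its own key, the longer of the two in the wooden block (it has the wide bow with an opening). Push the key fully home in the keyhole, down to its collar, then turn it clockwise a quarter turn to the stop so that it draws the bolt fully back, and leave it in the lock like that. Move the bolt only with the key, and leave the other key, the spray can, the brush and the tray as they are.

Things in the scene. Friction and masses are not known exactly. Their poses are not given: they have to be found in the camera images.
- key: The lock's own key: loose, plain steel, double-bitted, 110 mm long, about 70 g, standing bit down in one slot of the block. Origin: centre of its lower end; z up the shank, x along the width of bit and bow, y across their thickness; a half turn about z changes nothing. Bit 22 (x) by 6 (y) mm up to z = 25, its lowest 4 mm a nose 19 by 4 mm. Shank 6 mm thick.
- key_collar (a point): On the key's axis, 32 mm above its origin: underside of its round stop collar, 16 mm across and 5 mm high. The collar now sits on the block's top (key origin 12 mm above the bench); it sits on the barrel's face when the key is fully home, 32 mm deep.
- key_bow (a point): Centre of the key's bow, the part to grip, 93 mm above the key's origin; same axes. The bow is a flat rounded rectangle 40 mm wide (x), 7 mm thick (y) and 34 mm high (76 to 110 mm above the origin), with an opening 18 by 10 mm in its middle.
- other_key: A bystander: a shorter steel key, 80 mm long, with a solid round disc bow 30 mm across and a bit 26 by 8 mm, too big for this lock. It stands the same way in the other slot. Origin and axes as for key.
- block: Dark hardwood block, 56 (x) by 160 (y) by 44 mm high, screwed to the bench. Origin: centre of its underside. Two slots in its top at y = -37 and +37 mm, each 30 mm long (y), 10 mm wide, 38 mm deep. A key stands in each with up to 4 mm of play, its width along the block's y. Which key is in which slot varies; block and vise may swap sides.
- vise: Low grey drill-press vise, bolted down, with a dark steel safe lock clamped flat in it, keyhole up. Origin: on the bench below the keyhole. Jaws 110 mm wide (y), tops at 66 mm; screw and tommy bar out to x = -164 mm. Lock case 76 (x) by 110 mm (y = -63 to +47), its top 80 mm above the bench, screw heads 1.5 mm proud. The bolt comes out of the +y end.
- keyhole (a point): Centre of the slot's mouth, in the face of the round brass barrel (37 mm across, flush with the case top, 80 mm above the bench). It turns with the barrel; z up. At the start its axes are the vise's. The slot lies along its y: 23.5 mm long (y), 7.5 mm wide (x), 36 mm deep, mouth chamfered 1 mm. The key goes in either way round, its own x along the slot.
- barrel (a joint): Angle of the barrel: 0 = locked (the start); it grows as the key is turned clockwise seen from above, to a stop at 1.571 rad (unlocked). It takes about 0.1 N m, has no spring and stays where it is left. It draws the bolt back 15 mm over the full turn.
- bolt: The lock's steel bolt, 36 mm wide (x), 12 mm thick, sliding along the vise's y. Origin: middle of its outer end, 60 mm above the bench, at vise y = +62 mm when locked (15 mm out of the case) and +47 mm when fully drawn back (flush with the case). Axes as the vise's.
- can: A bystander: spray can, 52 mm across, 140 mm high, standing loose. Origin: centre of its base.
- brush: A bystander: bench brush, 180 mm long, lying loose. Origin under its middle.
- tray: A bystander: grey tray of key blanks, 170 by 110 mm, 35 mm high, fixed. Origin: centre of its underside.

How it is judged (in metres and radians):
On the way, in this order (a step that is already met when the one before it is completed fails the run):
1. the key stands fully home in the keyhole, the barrel not yet turned (z of key in the frame of keyhole below -0.029 m and horizontal distance between key and keyhole below 0.004 m and angle between key's own z axis and vertical below 0.1 rad and value of joint barrel below 0.3 rad), for 0.2 s.
2. the key, still home, has drawn the bolt back (z of key in the frame of keyhole below -0.029 m and horizontal distance between key and keyhole below 0.004 m and y of bolt in the frame of vise below 0.0495 m), for 0.2 s.
At the end, for the whole second after the job is handed in: The key stands in the keyhole, upright within 0.1 rad, at least 29 mm deep (32 mm is fully home), within 4 mm of the keyhole's axis and at rest; the barrel is turned at least 1.3 rad clockwise and the bolt stands no more than 2.5 mm out of the case (all of step 2 and angle between key's own z axis and vertical below 0.1 rad and value of joint barrel above 1.3 rad and linear speed of key below 0.01 m/s); the robot touches nothing.
It fails at once if the robot pushes the bolt itself instead of working it with the key (contact force between any of the arm, the fingers and bolt above 2 N).
It fails at once if the other key is moved from its place (distance of other_key from where it was at the start of the episode above 0.015 m).
It fails at once if the spray can is moved or knocked over (distance of can from where it was at the start of the episode above 0.02 m or angle between can's own z axis and vertical above 0.3 rad).
It fails at once if the brush is moved (distance of brush from where it was at the start of the episode above 0.02 m).
It fails at once if the tray is struck (contact force between anything else and tray above 20 N).
It also fails if it takes over 61 s, if anything falls off the work surface, if the arm or the gripper's body presses on something with over 40 N, if the wrist force passes 120 N, or if a joint passes its speed limit or range.

## Robot

A 6-joint arm with a two-finger parallel gripper is mounted at the origin on the work surface. World frame = base frame: x ahead of the robot, y to its left, z up, the work surface at z = 0. Lengths are in mm, angles in degrees, forces in N, time in s.
With the tool pointing down it reaches from about 350 to 950 mm from the base axis. Payload 17.4 kg.
Tool frame: the origin (TCP) lies at the very end of the fingers, on their centre line; the grasp point (between the pads) lies 19 mm behind it; z points along the fingers, y is the line along which they close (so a half turn about z gives the same grasp; the last joint's range is limited). The gripper opens to 93 mm and grips with 3 to 60 N. Pads are 15 mm wide; open, the fingers measure 128 mm over their backs; the gripper's body (75 mm by 188 mm) begins 65 mm behind the grasp point.
Start: joints at [-69.603, 6.646, 82.598, -0, 90.757, -2.166], TCP at [258.989, -623.343, 218.646] pointing down, gripper open.
Joint ranges: [-162.19, 162.19], [-47.58, 125.68], [4.15, 143.07], [-65.23, 245.23], [0.69, 171.88], [-170.13, 170.13]. Speed limits (degrees/s): [108.29, 108.29, 127.2, 180, 180, 180].

## Interface

Orientations are given as a 3x3 rotation matrix whose columns are the frame's x, y, z axes.
In Python, from cell import ctrl gives the robot as it stands.
- The arm moves only by the shell command python3 -m pendant 'ROWS' [OPENING] [FORCE]. ROWS is JSON, a list of rows, each an object of numbers: "x", "y", "z": the shift along the tool's x, y, z in units of 0.3 m (1.0 is 0.3 m); "ax", "ay", "az": the turn, a rotation vector about the tool's x, y, z in units of pi/2 rad (1.0 is pi/2 rad). A call has 1 to 12 rows; each row is the pose to reach, as a shift and turn from the pose commanded when the call began, along the tool's axes at that moment; what a row does not reach only later rows make up. A row lasts 1/10 s, in which the tool goes at most 50 mm and 8.59 degrees, less where a joint would pass 70% of its speed; a pose out of reach is approached as far as the arm can. A call with a number of a shift or a turn outside -1 to 1 is refused whole. A call with a gripper value outside its range is refused whole. OPENING is the opening, from -1 (shut) to 1 (fully open), set as the call begins (- or left out, the last holds). The fingers move at their own pace and stop on an object; FORCE is the grip in N (left out, the last holds). Time passes only in rows, so rows that repeat a pose let the fingers close. It gives the time, the measured TCP pose, the force, the opening and the grip force at its end, in the units of the state.
- ctrl.get_state(): the state, without advancing time (a new reading comes with each control period).
- ctrl.snapshot(name): name is "side" or "top" or "wrist"; returns a dict with "color" (420x560x3 uint8, blue, green, red), "camera_matrix" (3x3 intrinsics, pixels), "pose" (4x4, takes a point from camera to world coordinates); the wrist camera has in their place "mount" (4x4, takes a point from camera to tool coordinates, whose origin is the TCP and whose axes are the flange's). Camera axes: x right, y down, z forward; pixel columns grow to the right and rows downward; lengths in mm; the calibration is good to about 2 mm. The wrist camera is an equidistant fisheye: a pixel r from the principal point sees the ray r / f radians off the axis. A picture is of the moment at which its call begins: read the wrist's pose just before it. There is no depth.
- ctrl.job_done(): hands the job in; it is judged then, once.
The state is a dict: "time_s": time; "q": joint angles; "joint_vel": joint speeds; "effort": joint torques, N m; "tcp_pos": TCP position; "ee_rot": TCP orientation; "ft_force": force on the tool from outside, world axes, zero at the start; "moment": the same for the moment, N m; "width": finger opening in mm; "finger_force": force on a finger pad.
Only numpy, scipy, OpenCV 4.12 (cv2) and the standard library are available. Lean on these libraries where they do the work, as an engineer would, in place of code of your own. Each camera call takes 0.05 s, during which the arm holds its last target. There are 200 camera calls.

## Working session

There is one attempt and no reset: what is moved stays moved. The work goes in short steps, Python scripts to look and compute and a shell command to move; the robot and the scene stay as the last step left them, time stands still between calls to the robot, and variables do not carry over. Pictures are saved under pics/ and viewed, at most 10 in all, crops included, and the job is handed in when it is done.

```bash
ls; mkdir -p pics; python3 - <<'E'
from cell import ctrl
import cv2,numpy as np
np.set_printoptions(precision=3,suppress=True)
s=ctrl.get_state();print(s)
for n in ("side","top","wrist"):
    d=ctrl.snapshot(n);cv2.imwrite(f"pics/{n}0.png",d["color"])
    print(n,d["camera_matrix"],d.get("pose",d.get("mount")))
E
```

```text
pics
{'time_s': 0.0, 'q': array([-69.602,   6.674,  82.637,   0.001,  90.758,  -2.164]), 'joint_vel': array([ 0.008, -0.073,  0.032,  0.068,  0.011,  0.043]), 'effort': array([  0.004, -72.126, -62.261,   0.078,   0.024,  -0.   ]), 'tcp_pos': array([ 258.923, -623.123,  217.893]), 'ee_rot': array([[ 0.923,  0.384, -0.   ],
       [ 0.384, -0.923,  0.001],
       [ 0.   , -0.001, -1.   ]]), 'ft_force': array([-0.138,  0.589, -1.119]), 'moment': array([0.003, 0.008, 0.008]), 'finger_force': 0.0, 'width': 93.03657999289919}
side [[400.894   0.    281.751]
 [  0.    400.894 199.139]
 [  0.      0.      1.   ]] [[    0.997    -0.022     0.08    513.184]
 [   -0.081    -0.502     0.861 -1255.063]
 [    0.021    -0.865    -0.502   837.695]
 [    0.        0.        0.        1.   ]]
top [[380.511   0.    280.338]
 [  0.    380.511 203.261]
 [  0.      0.      1.   ]] [[  -0.022   -0.999    0.045  590.47 ]
 [  -1.       0.022   -0.001   17.646]
 [   0.      -0.045   -0.999 1163.472]
 [   0.       0.       0.       1.   ]]
wrist [[325.192   0.    280.507]
 [  0.    325.192 207.797]
 [  0.      0.      1.   ]] [[   0.      -0.96    -0.281   78.936]
 [   1.      -0.       0.       0.965]
 [  -0.      -0.281    0.96  -165.939]
 [   0.       0.       0.       1.   ]]
```

View pics/top0.png

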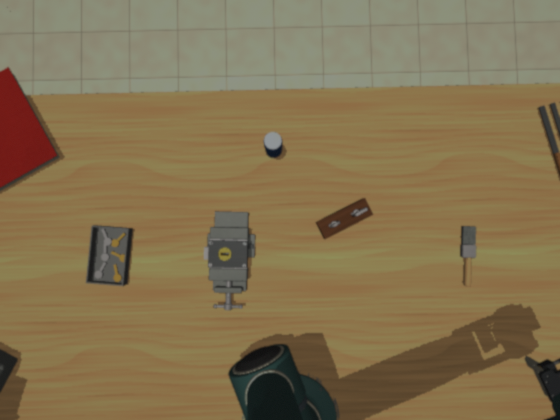

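View pics/side0.png

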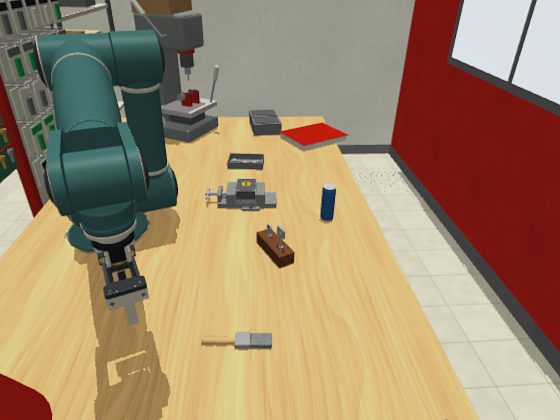

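The top view shows the vise with its brass barrel at about (225,254). The block is at about (344,218), with its long axis from (318,230) to (371,207). The can is at (273,145), the brush at (468,255) and the tray at (110,255). The side view shows the same layout, with both keys standing in the block at about (269,230) and (281,240). Next I'll move the wrist camera over the block.

```bash
cat > h.py <<'E'
from cell import ctrl
import cv2,numpy as np
from scipy.spatial.transform import Rotation as Ro
np.set_printoptions(precision=4,suppress=True)
def Rt(yaw):
    c,s=np.cos(np.radians(yaw)),np.sin(np.radians(yaw)); return np.array([[c,s,0],[s,-c,0],[0,0,-1.]])
def go(p,yaw):
    "shift and turn in pendant units from measured pose to (p, yaw, straight down)"
    s=ctrl.get_state();R=s["ee_rot"]
    print("xyz",R.T@(np.array(p)-s["tcp_pos"])/300,"a",Ro.from_matrix(R.T@Rt(yaw)).as_rotvec()/(np.pi/2))
def snap(n,f):
    s=ctrl.get_state();d=ctrl.snapshot(n);cv2.imwrite(f"pics/{f}.png",d["color"])
    if n=="wrist":
        T=np.eye(4);T[:3,:3]=s["ee_rot"];T[:3,3]=s["tcp_pos"];P=T@d["mount"]
    else: P=d["pose"]
    np.savez(f"pics/{f}.npz",P=P,K=d["camera_matrix"],w=n=="wrist");return d["color"]
def ray(f,px):
    z=np.load(f"pics/{f}.npz");K=z["K"];P=z["P"];a=(np.array(px,float)-K[:2,2])/K[0,0]
    if z["w"]:
        r=np.linalg.norm(a)+1e-12;v=np.r_[a/r*np.sin(r),np.cos(r)]
    else: v=np.r_[a,1]
    v=P[:3,:3]@v;return P[:3,3],v/np.linalg.norm(v)
def plane(f,px,h):
    o,v=ray(f,px);return (o+v*(h-o[2])/v[2])
def tri(*fp):
    A=np.zeros((3,3));b=np.zeros(3);L=[ray(*x) for x in fp]
    for o,v in L:
        M=np.eye(3)-np.outer(v,v);A+=M;b+=M@o
    X=np.linalg.solve(A,b);return X,[float(np.linalg.norm(np.cross(X-o,v))) for o,v in L]
E
python3 -m pendant '[{"x":0.3,"y":-0.1,"z":-0.2,"az":-0.2},{"x":0.9,"y":-0.4,"z":-0.2,"az":-1},{"x":0.9,"y":-0.4,"z":-0.2,"az":-1},{"x":0.9,"y":-0.4,"z":-0.2,"az":-1},{"x":0.9,"y":-0.4,"z":-0.2,"az":-1},{"x":0.9,"y":-0.4,"z":-0.2,"az":-1},{"x":0.9,"y":-0.4,"z":-0.2,"az":-1},{"x":0.9,"y":-0.4,"z":-0.2,"az":-1},{"x":0.9,"y":-0.4,"z":-0.2,"az":-1},{"x":0.9,"y":-0.4,"z":-0.2,"az":-1},{"x":0.9,"y":-0.4,"z":-0.2,"az":-1},{"x":0.9,"y":-0.4,"z":-0.2,"az":-1}]'
python3 - <<'E'
from h import *
for f,pts in {"top0":[(318,230,44),(371,207,44),(225,254,80),(231,217,66),(229,290,66)]}.items():
    import shutil
d=ctrl.snapshot("top");np.savez("pics/top0.npz",P=d["pose"],K=d["camera_matrix"],w=False)
for u,v,h in pts: print(u,v,plane("top0",(u,v),h))
go((620,-226,280),113)
E
```

```text
318 230 [559.5445 -92.4537  44.    ]
371 207 [ 623.5896 -250.25     44.    ]
225 254 [498.6099 176.3394  80.    ]
231 217 [603.1452 159.4148  66.    ]
229 290 [394.8029 168.5878  66.    ]
xyz [ 1.6194 -0.7611 -0.2055] a [-0.0004 -0.0004 -1.0048]$[0]: bad value
```

The call was refused, probably because each row needs all six numbers.

```bash

python3 -m pendant '[{"x":0.9,"y":-0.4,"z":-0.2,"ax":0,"ay":0,"az":-1},{"x":0.9,"y":-0.4,"z":-0.2,"ax":0,"ay":0,"az":-1},{"x":0.9,"y":-0.4,"z":-0.2,"ax":0,"ay":0,"az":-1},{"x":0.9,"y":-0.4,"z":-0.2,"ax":0,"ay":0,"az":-1},{"x":0.9,"y":-0.4,"z":-0.2,"ax":0,"ay":0,"az":-1},{"x":0.9,"y":-0.4,"z":-0.2,"ax":0,"ay":0,"az":-1},{"x":0.9,"y":-0.4,"z":-0.2,"ax":0,"ay":0,"az":-1},{"x":0.9,"y":-0.4,"z":-0.2,"ax":0,"ay":0,"az":-1},{"x":0.9,"y":-0.4,"z":-0.2,"ax":0,"ay":0,"az":-1},{"x":0.9,"y":-0.4,"z":-0.2,"ax":0,"ay":0,"az":-1},{"x":0.9,"y":-0.4,"z":-0.2,"ax":0,"ay":0,"az":-1},{"x":0.9,"y":-0.4,"z":-0.2,"ax":0,"ay":0,"az":-1}]'
python3 - <<'E'
from h import *
go((620,-226,280),113)
E
```

```text
time_s: 1.4
tcp_pos: [462.3, -408.9, 278.5]
ee_rot: [[-0.385, 0.923, -0.0], [0.923, 0.385, 0.0], [0.0, -0.0, -1.0]]
ft_force: [-0.4, -0.6, 0.6]
width: 93.2
finger_force: 0.0
xyz [ 0.3603  0.7199 -0.005 ] a [-0.     -0.0001 -0.0041]
```

```bash

python3 -m pendant '[{"x":0.36,"y":0.72,"z":0,"ax":0,"ay":0,"az":0},{"x":0.36,"y":0.72,"z":0,"ax":0,"ay":0,"az":0},{"x":0.36,"y":0.72,"z":0,"ax":0,"ay":0,"az":0},{"x":0.36,"y":0.72,"z":0,"ax":0,"ay":0,"az":0},{"x":0.36,"y":0.72,"z":0,"ax":0,"ay":0,"az":0},{"x":0.36,"y":0.72,"z":0,"ax":0,"ay":0,"az":0},{"x":0.36,"y":0.72,"z":0,"ax":0,"ay":0,"az":0},{"x":0.36,"y":0.72,"z":0,"ax":0,"ay":0,"az":0}]'
python3 - <<'E'
from h import *
snap("wrist","w1")
E
```

```text
time_s: 2.2
tcp_pos: [619.8, -227.0, 278.6]
ee_rot: [[-0.382, 0.924, -0.0], [0.924, 0.382, -0.0], [-0.0, -0.0, -1.0]]
ft_force: [-0.4, -0.2, 0.1]
width: 93.4
finger_force: 0.0
```

View pics/w1.png

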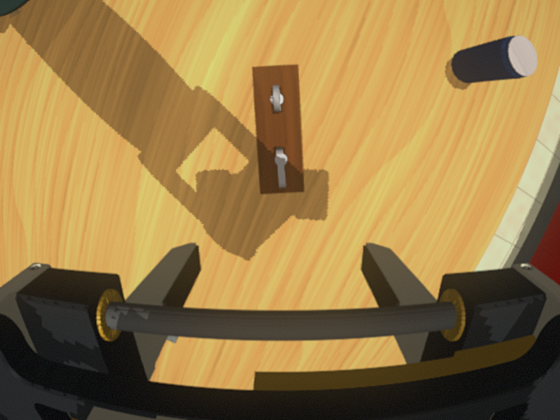

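The block is at about (280,130). The far key is at (277,98) and the near key, with the longer bow, at (281,165). I'll go closer for a second view.

```bash

python3 -m pendant '[{"x":0.15,"y":0.0,"z":0.23,"ax":0,"ay":0,"az":0},{"x":0.15,"y":0,"z":0.23,"ax":0,"ay":0,"az":0},{"x":0.15,"y":0,"z":0.23,"ax":0,"ay":0,"az":0},{"x":0.15,"y":0,"z":0.23,"ax":0,"ay":0,"az":0},{"x":0.15,"y":0,"z":0.23,"ax":0,"ay":0,"az":0},{"x":0.15,"y":0,"z":0.23,"ax":0,"ay":0,"az":0}]'
python3 - <<'E'
from h import *
b=snap("wrist","w2");a=cv2.imread("pics/w1.png")
A=cv2.resize(a[50:210,210:340],None,fx=3.4,fy=3.4,interpolation=cv2.INTER_CUBIC)
B=cv2.resize(b[30:280,190:380],None,fx=2.16,fy=2.16,interpolation=cv2.INTER_CUBIC)
h=min(len(A),len(B));cv2.imwrite("pics/m.png",np.hstack([A[:h],B[:h]])[:,:800])
E
```

```text
time_s: 2.85
tcp_pos: [603.5, -185.7, 211.2]
ee_rot: [[-0.383, 0.924, 0.002], [0.924, 0.383, -0.001], [-0.001, 0.001, -1.0]]
ft_force: [0.4, 0.4, -1.0]
width: 93.2
finger_force: 0.0
```

View pics/m.png

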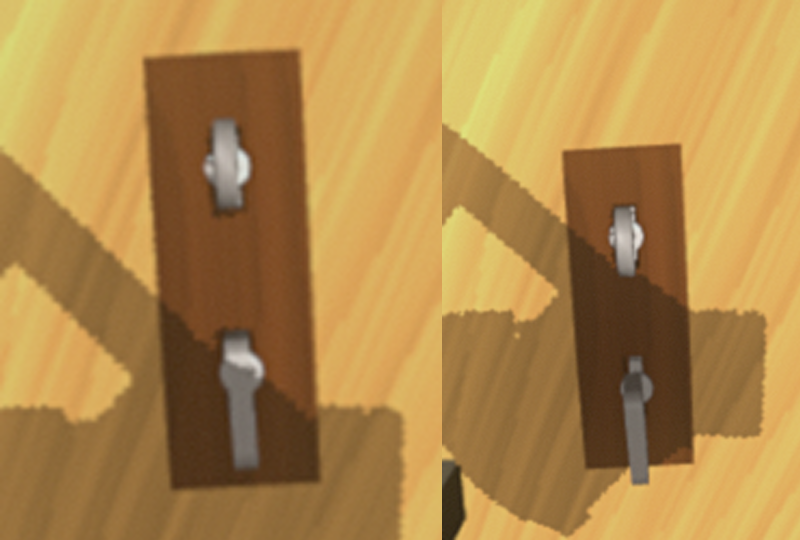

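The near key at (281,165) in w1 is the longer one, and its bow sticks out past the block. The far one has the round disc. Next I'll triangulate the block corners, the collar and the bow's outer top corner.

```bash
python3 - <<'E'
from h import *
w1=lambda x,y:("w1",(210+x/3.4-.35,50+y/3.4-.35)); w2=lambda x,y:("w2",(190+(x-442)/2.16-.27,30+y/2.16-.27))
C=[]
for n,a,b in [("c0",(145,57),(563,151)),("c1",(300,50),(681,145)),("c2",(320,482),(693,463)),("c3",(172,488),(585,468)),("collar",(241,371),(637,388)),("tip",(246,468),(639.5,483)),("disc",(227,165),(626,240))]:
    X,e=tri(w1(*a),w2(*b));print(n,X,e, plane(*w1(*a),44)[:2],plane(*w2(*b),44)[:2]); C.append([plane(*w1(*a),44)[:2],plane(*w2(*b),44)[:2]])
m=np.mean(C,1)[:4];c=m.mean(0);d=(m[0]+m[1]-m[2]-m[3])/2;print("block",c,np.linalg.norm(d),"yaw long",np.degrees(np.arctan2(d[1],d[0])))
u=d/np.linalg.norm(d);print("slots",c+37*u,c-37*u)
for h in (46.5,):print("collar@49",plane(*w1(241,371),49),plane(*w2(637,388),49),"tip@122",plane(*w1(246,468),122),plane(*w2(639.5,483),122))
k=c-37*u;go((*k,200),np.degrees(np.arctan2(u[1],u[0])))
E
```

```text
c0 [ 536.8937 -112.6116   48.634 ] [0.0016273662770537026, 0.0016273662770409378] [ 536.2619 -112.1118] [ 536.3641 -112.5929]
c1 [586.2797 -89.2101  45.7314] [0.05680857788941652, 0.05680857788935989] [586.3095 -88.8962] [586.2917 -89.1075]
c2 [ 655.0057 -232.8083   42.6819] [0.10598579609294428, 0.10598579609311441] [ 654.891  -232.5079] [ 654.5919 -232.3849]
c3 [ 604.3978 -255.4221   45.6633] [0.2976288439006763, 0.29762884390042227] [ 604.7378 -255.7465] [ 604.265  -256.2276]
collar [ 611.6    -204.3824   50.7583] [0.20762034821889125, 0.20762034821874648] [ 611.7581 -205.3059] [ 612.5681 -206.1741]
tip [ 620.8395 -223.4217  115.2848] [0.04634790390167276, 0.0463479039016667] [ 627.3469 -238.15  ] [ 633.4572 -253.255 ]
disc [ 579.352  -138.8975   67.647 ] [0.12021867160466468, 0.12021867160446065] [ 578.5008 -137.9152] [ 579.8581 -140.7564]
block [ 595.4641 -172.4469] 158.96702167846396 yaw long 115.45112268802544
slots [ 579.5637 -139.0377] [ 611.3645 -205.8561]
collar@49 [ 611.4992 -204.6816   49.    ] [ 611.9937 -204.7897   49.    ] tip@122 [ 620.2734 -222.015   122.    ] [ 619.6039 -220.6305  122.    ]
xyz [-0.0724 -0.0015  0.0362] a [ 0.0007  0.0007 -0.0327]
```

```bash

python3 -m pendant '[{"x":-0.069,"y":0.0,"z":0.05,"ax":0,"ay":0,"az":-0.033},{"x":-0.069,"y":0,"z":0.05,"ax":0,"ay":0,"az":-0.033},{"x":-0.069,"y":0,"z":0.15,"ax":0,"ay":0,"az":-0.033},{"x":-0.069,"y":0,"z":0.25,"ax":0,"ay":0,"az":-0.033},{"x":-0.069,"y":0,"z":0.35,"ax":0,"ay":0,"az":-0.033},{"x":-0.069,"y":0,"z":0.417,"ax":0,"ay":0,"az":-0.033},{"x":-0.069,"y":0,"z":0.417,"ax":0,"ay":0,"az":-0.033},{"x":-0.069,"y":0,"z":0.417,"ax":0,"ay":0,"az":-0.033},{"x":-0.069,"y":0,"z":0.417,"ax":0,"ay":0,"az":-0.033}]'
python3 - <<'E'
from h import *
snap("wrist","w3");go((611.6,-204.7,86),115.45)
E
```

```text
time_s: 3.8
tcp_pos: [611.7, -204.1, 86.6]
ee_rot: [[-0.431, 0.902, 0.002], [0.902, 0.431, -0.001], [-0.002, 0.002, -1.0]]
ft_force: [1.1, -0.4, 0.4]
width: 92.7
finger_force: 0.0
xyz [-0.0016 -0.0012  0.0016] a [0.001  0.001  0.0007]
```

View pics/w3.png

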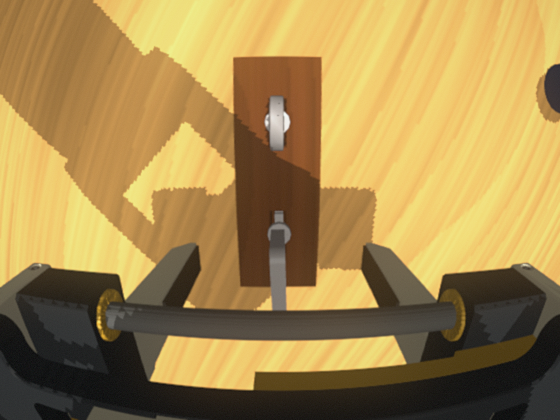

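The bow, at column 278, stands centred between the fingertips (190 and 370). Next I'll close the gripper.

```bash

python3 -m pendant '[{"x":0,"y":0,"z":0,"ax":0,"ay":0,"az":0},{"x":0,"y":0,"z":0,"ax":0,"ay":0,"az":0},{"x":0,"y":0,"z":0,"ax":0,"ay":0,"az":0},{"x":0,"y":0,"z":0,"ax":0,"ay":0,"az":0},{"x":0,"y":0,"z":0,"ax":0,"ay":0,"az":0},{"x":0,"y":0,"z":0,"ax":0,"ay":0,"az":0},{"x":0,"y":0,"z":0,"ax":0,"ay":0,"az":0},{"x":0,"y":0,"z":0,"ax":0,"ay":0,"az":0},{"x":0,"y":0,"z":0,"ax":0,"ay":0,"az":0},{"x":0,"y":0,"z":0,"ax":0,"ay":0,"az":0},{"x":0,"y":0,"z":0,"ax":0,"ay":0,"az":0},{"x":0,"y":0,"z":0,"ax":0,"ay":0,"az":0}]' -1 45
```

```text
time_s: 5.05
tcp_pos: [611.0, -203.9, 84.5]
ee_rot: [[-0.431, 0.902, -0.0], [0.902, 0.431, 0.0], [0.0, -0.0, -1.0]]
ft_force: [0.4, 0.3, 0.7]
width: 6.6
finger_force: 45.0
```

```bash

python3 -m pendant '[{"x":0,"y":0,"z":-0.05,"ax":0,"ay":0,"az":0},{"x":0,"y":0,"z":-0.12,"ax":0,"ay":0,"az":0},{"x":0,"y":0,"z":-0.22,"ax":0,"ay":0,"az":0},{"x":0,"y":0,"z":-0.32,"ax":0,"ay":0,"az":0},{"x":0,"y":0,"z":-0.4,"ax":0,"ay":0,"az":0},{"x":0.1,"y":0.02,"z":-0.4,"ax":0,"ay":0,"az":0},{"x":0.24,"y":0.04,"z":-0.4,"ax":0,"ay":0,"az":0.07},{"x":0.38,"y":0.06,"z":-0.4,"ax":0,"ay":0,"az":0.14},{"x":0.52,"y":0.1,"z":-0.4,"ax":0,"ay":0,"az":0.21},{"x":0.66,"y":0.1,"z":-0.4,"ax":0,"ay":0,"az":0.283},{"x":0.8,"y":0.1,"z":-0.4,"ax":0,"ay":0,"az":0.283},{"x":0.9,"y":0.1,"z":-0.4,"ax":0,"ay":0,"az":0.283}]'
python3 -m pendant '[{"x":0,"y":0,"z":0,"ax":0,"ay":0,"az":0},{"x":0,"y":0,"z":0,"ax":0,"ay":0,"az":0},{"x":0,"y":0,"z":0,"ax":0,"ay":0,"az":0}]'
python3 - <<'E'
from h import *
snap("wrist","w4");go((498.6,176.3,190),90)
E
```

```text
time_s: 6.25
tcp_pos: [520.6, 54.6, 205.9]
ee_rot: [[-0.002, 1.0, 0.001], [1.0, 0.002, 0.0], [0.0, 0.001, -1.0]]
ft_force: [0.6, -0.3, -0.5]
width: 6.7
finger_force: 45.0
time_s: 6.55
tcp_pos: [522.0, 52.1, 205.0]
ee_rot: [[-0.001, 1.0, 0.0], [1.0, 0.001, -0.0], [-0.0, 0.0, -1.0]]
ft_force: [0.1, 0.3, -1.7]
width: 6.5
finger_force: 45.0
xyz [ 0.4147 -0.0781  0.0494] a [0.0001 0.0001 0.0001]
```

View pics/w4.png

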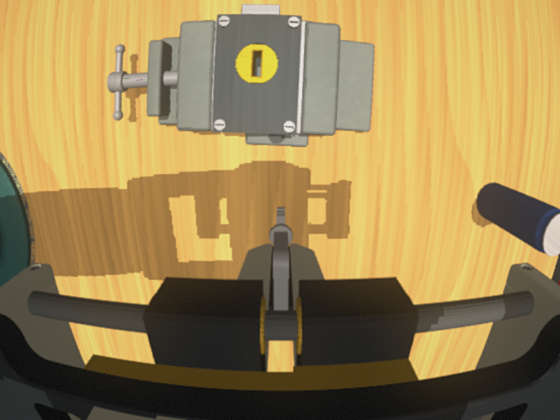

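The brass barrel is at (257,64) with its slot running near-vertical in the image, and the key hangs straight at (281,215). I'll take a second view closer in and measure with masks.

```bash

python3 -m pendant '[{"x":0.1,"y":-0.04,"z":0,"ax":0,"ay":0,"az":0},{"x":0.22,"y":-0.078,"z":0,"ax":0,"ay":0,"az":0},{"x":0.22,"y":-0.078,"z":0,"ax":0,"ay":0,"az":0},{"x":0.22,"y":-0.078,"z":0,"ax":0,"ay":0,"az":0},{"x":0.22,"y":-0.078,"z":0,"ax":0,"ay":0,"az":0},{"x":0.22,"y":-0.078,"z":0,"ax":0,"ay":0,"az":0}]'
cat > m.py <<'E'
from h import *
def barrel(f,roi):
    x0,y0,x1,y1=roi
    g=cv2.imread(f"pics/{f}.png")[y0:y1,x0:x1]
    hs=cv2.cvtColor(g,cv2.COLOR_BGR2HSV)
    m=cv2.inRange(hs,(20,170,120),(35,255,255))
    n,l,st,_=cv2.connectedComponentsWithStats(m);i=1+np.argmax(st[1:,4]);m=(l==i).astype(np.uint8)*255
    c=max(cv2.findContours(m,cv2.RETR_EXTERNAL,cv2.CHAIN_APPROX_NONE)[0],key=cv2.contourArea);c=cv2.convexHull(c)
    e=cv2.fitEllipse(c);F=np.zeros_like(m);cv2.drawContours(F,[c],-1,255,-1)
    F=cv2.erode(F,np.ones((3,3)));h=cv2.bitwise_and(F,cv2.bitwise_not(m))
    n,l,st,_=cv2.connectedComponentsWithStats(h);i=1+np.argmax(st[1:,4])
    s=max(cv2.findContours((l==i).astype(np.uint8),cv2.RETR_EXTERNAL,cv2.CHAIN_APPROX_NONE)[0],key=cv2.contourArea)
    return np.array(e[0])+(x0,y0),e[1],s[:,0,:]+np.array([x0,y0])
E
python3 - <<'E'
from m import *
b=snap("wrist","w5")
A=[]
for f,roi in (("w4",(225,35,290,95)),("w5",(235,60,330,190))):
    c,ax,s=barrel(f,roi);print(f,c,ax,s.min(0),s.max(0))
    A.append((f,c));P=np.array([plane(f,p,80)[:2] for p in s],np.float32)
    r=cv2.minAreaRect(P);print("barrel@80",plane(f,c,80)[:2],"slot",r)
print(tri(*A))
cv2.imwrite("pics/w5c.png",cv2.resize(b[40:300,180:400],None,fx=2.2,fy=2.2,interpolation=cv2.INTER_CUBIC))
print(ctrl.get_state()["tcp_pos"])
E
```

```text
time_s: 7.2
tcp_pos: [498.6, 117.7, 204.4]
ee_rot: [[0.0, 1.0, -0.0], [1.0, -0.0, -0.0], [-0.0, -0.0, -1.0]]
ft_force: [0.5, 0.2, 0.2]
width: 6.8
finger_force: 45.0
w4 [256.2745  63.2708] (39.082664489746094, 40.97416687011719) [252  51] [261  76]
barrel@80 [501.8412 176.6669] slot ((502.0401611328125, 176.5223846435547), (7.931448936462402, 23.10446548461914), 0.01339547149837017)
w5 [282.8601 135.7734] (39.44597625732422, 40.85007095336914) [278 122] [287 148]
barrel@80 [501.7894 176.8078] slot ((501.4783020019531, 177.47789001464844), (23.33122444152832, 8.002622604370117), 89.9243392944336)
(array([501.7948, 176.768 ,  79.3717]), [0.0009292803393211429, 0.0009292803393731951])
[498.5343 117.7678 204.4669]
```

View pics/w5c.png

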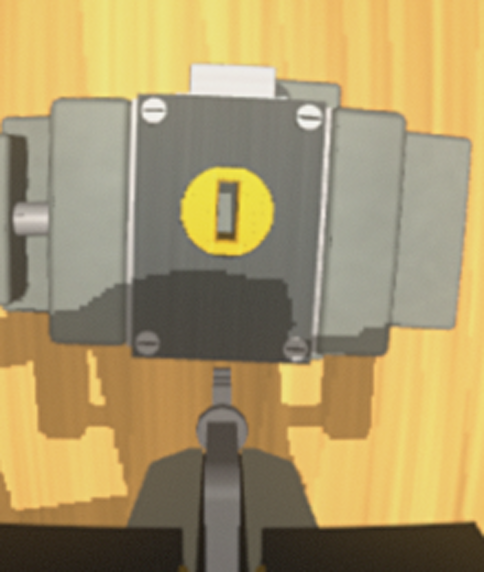

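```bash
python3 - <<'E'
from m import *
T=np.array([498.53,117.77,204.47])
q=lambda x,y:(180+x/2.2-.27,40+y/2.2-.27)
S=np.array([plane("w5",q(*p),81)[:2] for p in [(154,110),(309,117),(147,343),(296,349)]]);print(S)
for i,j in((0,1),(2,3),(2,0),(3,1)):
    d=S[j]-S[i];print(np.degrees(np.arctan2(d[1],d[0])))
for f,roi in (("w4",(225,35,290,95)),("w5",(235,60,330,190))):
    c,ax,s=barrel(f,roi);M=cv2.boundingRect(s.astype(np.int32));F=np.zeros((420,560),np.uint8);cv2.drawContours(F,[s.astype(np.int32)],-1,1,-1)
    v,u=np.nonzero(F);P=np.array([plane(f,p,80)[:2] for p in zip(u,v)]);w,V=np.linalg.eigh(np.cov(P.T));print("slot",P.mean(0),V[:,1])
R=Rt(90)
for n,p,h in(("collar top",(221.5,428),-35.5),("nose far end",(222,368),-72.5),("nose/bit step L/R",(222,385),-68)):
    X=plane("w5",q(*p),T[2]+h);print(n,R.T@(X-T))
E
```

```text
[[472.7633 218.2266]
 [534.5328 215.5584]
 [468.4146 122.1721]
 [530.8569 119.5587]]
-2.47341953014826
-2.3965989156461
87.40782390301439
87.80714662557733
slot [502.2962 176.255 ] [0.0188 0.9998]
slot [501.572  177.6869] [0.0462 0.9989]
collar top [ 0.227   1.0831 35.5   ]
nose far end [ 8.2978  1.2537 72.5   ]
nose/bit step L/R [ 3.5351  1.2508 68.    ]
```

The barrel centre is at (501.8,176.8) at about z 80, with the vise turned about -2.4°. By the wrist camera the key hangs at tool (0,1.15), so I'll aim the TCP at (500.7,177.0) with yaw 87.6 and hover just above.

```bash

python3 -m pendant '[{"x":0.1,"y":0.007,"z":0,"ax":0,"ay":0,"az":0.027},{"x":0.197,"y":0.007,"z":0,"ax":0,"ay":0,"az":0.027},{"x":0.197,"y":0.007,"z":0.06,"ax":0,"ay":0,"az":0.027},{"x":0.197,"y":0.007,"z":0.13,"ax":0,"ay":0,"az":0.027},{"x":0.197,"y":0.007,"z":0.13,"ax":0,"ay":0,"az":0.027},{"x":0.197,"y":0.007,"z":0.13,"ax":0,"ay":0,"az":0.027},{"x":0.197,"y":0.007,"z":0.13,"ax":0,"ay":0,"az":0.027}]'
python3 - <<'E'
from h import *
b=snap("wrist","w6")
cv2.imwrite("pics/w6c.png",cv2.resize(b[170:290,210:350],None,fx=5,fy=5,interpolation=cv2.INTER_CUBIC))
go((500.7,177.0,164),87.6)
E
```

```text
time_s: 7.95
tcp_pos: [500.7, 177.3, 166.6]
ee_rot: [[0.042, 0.999, 0.001], [0.999, -0.042, 0.0], [0.0, 0.001, -1.0]]
ft_force: [-0.2, -0.0, -0.5]
width: 6.9
finger_force: 45.0
xyz [-0.0015  0.      0.0089] a [ 0.0008 -0.0003  0.    ]
```

View pics/w6c.png

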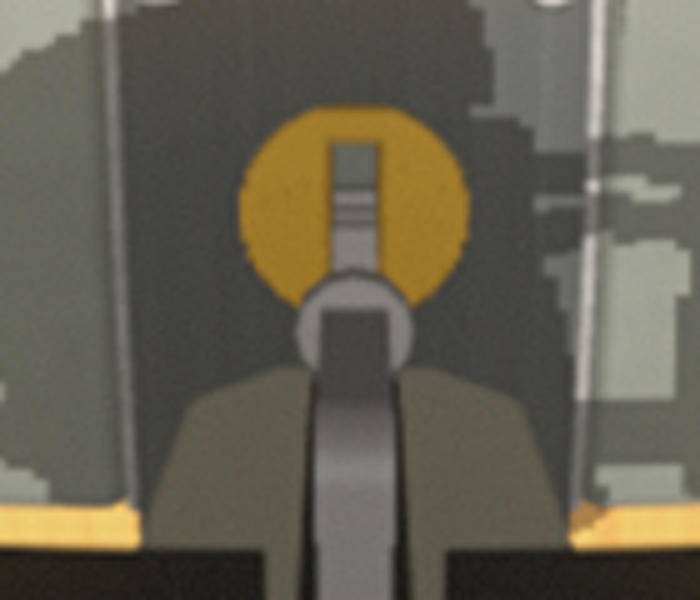

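The slot (columns 330–380) and the key (centre 354) are aligned sideways. I'll check along the slot numerically from the nose end (row 190), the slot end (row 141) and the barrel's top edge (row 104).

```bash
python3 - <<'E'
from h import *
s=ctrl.get_state();T=s["tcp_pos"];R=s["ee_rot"]
q=lambda x,y:(210+x/5-.4,170+y/5-.4)
for n,p,h in(("nose end",(354,190),T[2]-72.5),("nose/bit step",(354,208),T[2]-68.5),("nose/bit step2",(354,226),T[2]-68.5),("slot end",(355,141),80),("barrel top",(354,104),80),("barrelL",(239,210),80),("barrelR",(470,210),80),("collar",(355,332),T[2]-35.5),("collar far edge",(354,272),T[2]-38)):
    print(n,R.T@(plane("w6",q(*p),h)-T))
E
```

```text
nose end [ 7.8526  1.0474 72.5047]
nose/bit step [ 6.1965  1.0478 68.504 ]
nose/bit step2 [ 3.3521  1.0475 68.5028]
slot end [11.9024  1.2063 86.6722]
barrel top [18.0019  1.0465 86.6745]
barrelL [  0.332  -17.6626  86.6425]
barrelR [ 0.3137 19.9178 86.6919]
collar [-0.9711  1.1844 35.5012]
collar far edge [ 6.6008  1.0524 38.0042]
```

```bash

python3 -m pendant '[{"x":0.003,"y":0,"z":0.02,"ax":0,"ay":0,"az":0},{"x":0.003,"y":0,"z":0.04,"ax":0,"ay":0,"az":0},{"x":0.003,"y":0,"z":0.05,"ax":0,"ay":0,"az":0},{"x":0.003,"y":0,"z":0.06,"ax":0,"ay":0,"az":0},{"x":0.003,"y":0,"z":0.07,"ax":0,"ay":0,"az":0},{"x":0.003,"y":0,"z":0.08,"ax":0,"ay":0,"az":0},{"x":0.003,"y":0,"z":0.08,"ax":0,"ay":0,"az":0}]'
```

```text
time_s: 8.7
tcp_pos: [500.1, 178.6, 141.1]
ee_rot: [[0.041, 0.999, -0.001], [0.999, -0.041, -0.0], [-0.0, -0.001, -1.0]]
ft_force: [0.1, 1.2, -1.4]
width: 6.9
finger_force: 45.0
```

The key is 11 mm into the slot with no resistance. I'll continue to home.

```bash

python3 -m pendant '[{"x":0,"y":0,"z":0.015,"ax":0,"ay":0,"az":0},{"x":0,"y":0,"z":0.03,"ax":0,"ay":0,"az":0},{"x":0,"y":0,"z":0.045,"ax":0,"ay":0,"az":0},{"x":0,"y":0,"z":0.055,"ax":0,"ay":0,"az":0},{"x":0,"y":0,"z":0.062,"ax":0,"ay":0,"az":0},{"x":0,"y":0,"z":0.067,"ax":0,"ay":0,"az":0},{"x":0,"y":0,"z":0.07,"ax":0,"ay":0,"az":0},{"x":0,"y":0,"z":0.07,"ax":0,"ay":0,"az":0},{"x":0,"y":0,"z":0.07,"ax":0,"ay":0,"az":0}]'
```

```text
time_s: 9.6
tcp_pos: [500.3, 178.7, 120.7]
ee_rot: [[0.041, 0.999, 0.0], [0.999, -0.041, 0.0], [0.0, 0.0, -1.0]]
ft_force: [-0.9, 1.1, -0.6]
width: 7.1
finger_force: 45.0
```

Another 1–2 mm until the collar bears.

```bash

python3 -m pendant '[{"x":0,"y":0,"z":0.003,"ax":0,"ay":0,"az":0},{"x":0,"y":0,"z":0.006,"ax":0,"ay":0,"az":0},{"x":0,"y":0,"z":0.006,"ax":0,"ay":0,"az":0},{"x":0,"y":0,"z":0.006,"ax":0,"ay":0,"az":0},{"x":0,"y":0,"z":0.006,"ax":0,"ay":0,"az":0}]'
```

```text
time_s: 10.1
tcp_pos: [500.5, 178.8, 120.3]
ee_rot: [[0.041, 0.999, 0.001], [0.999, -0.041, 0.0], [0.0, 0.001, -1.0]]
ft_force: [-6.2, -1.4, 13.4]
width: 6.7
finger_force: 45.0
```

The collar is bearing with 13 N. Now I'll turn clockwise (+az), with a small arc correction for the key's ~1.3 mm offset from the TCP.

```bash

python3 -m pendant '[{"x":0,"y":0,"z":0,"ax":0,"ay":0,"az":0},{"x":0,"y":0.0003,"z":-0.001,"ax":0,"ay":0,"az":0.06},{"x":0,"y":0.0006,"z":-0.001,"ax":0,"ay":0,"az":0.12},{"x":-0.0002,"y":0.001,"z":-0.001,"ax":0,"ay":0,"az":0.18},{"x":-0.0003,"y":0.0015,"z":-0.001,"ax":0,"ay":0,"az":0.24},{"x":-0.0005,"y":0.002,"z":-0.001,"ax":0,"ay":0,"az":0.3},{"x":-0.0007,"y":0.0023,"z":-0.001,"ax":0,"ay":0,"az":0.36},{"x":-0.001,"y":0.0027,"z":-0.001,"ax":0,"ay":0,"az":0.42},{"x":-0.0013,"y":0.003,"z":-0.001,"ax":0,"ay":0,"az":0.5},{"x":-0.0013,"y":0.003,"z":-0.001,"ax":0,"ay":0,"az":0.5}]'
python3 -c "
from h import *
print(ctrl.get_state()['moment'])"
```

```text
time_s: 11.1
tcp_pos: [501.6, 178.4, 120.3]
ee_rot: [[0.739, 0.674, 0.002], [0.674, -0.739, 0.001], [0.002, 0.001, -1.0]]
ft_force: [-2.4, -0.5, 10.6]
width: 6.4
finger_force: 45.0
[-0.0627  0.5243 -0.0021]
```

```bash

python3 -m pendant '[{"x":0,"y":0.0003,"z":0,"ax":0,"ay":0,"az":0.06},{"x":0,"y":0.0006,"z":0,"ax":0,"ay":0,"az":0.12},{"x":-0.0002,"y":0.001,"z":0,"ax":0,"ay":0,"az":0.18},{"x":-0.0003,"y":0.0015,"z":0,"ax":0,"ay":0,"az":0.24},{"x":-0.0005,"y":0.002,"z":0,"ax":0,"ay":0,"az":0.3},{"x":-0.0007,"y":0.0023,"z":0,"ax":0,"ay":0,"az":0.36},{"x":-0.001,"y":0.0027,"z":0,"ax":0,"ay":0,"az":0.42},{"x":-0.0013,"y":0.003,"z":0,"ax":0,"ay":0,"az":0.48},{"x":-0.0013,"y":0.003,"z":0,"ax":0,"ay":0,"az":0.52},{"x":-0.0013,"y":0.003,"z":0,"ax":0,"ay":0,"az":0.54},{"x":-0.0013,"y":0.003,"z":0,"ax":0,"ay":0,"az":0.54},{"x":-0.0013,"y":0.003,"z":0,"ax":0,"ay":0,"az":0.54}]'
python3 -c "
from h import *
print(ctrl.get_state()['moment'])
b=snap('wrist','w7')
cv2.imwrite('pics/w7c.png',cv2.resize(b[40:360,100:460],None,fx=1.8,fy=1.8))"
```

```text
time_s: 12.3
tcp_pos: [501.9, 177.5, 120.4]
ee_rot: [[0.995, -0.104, 0.002], [-0.104, -0.995, 0.001], [0.001, -0.001, -1.0]]
ft_force: [-2.6, 0.0, 10.4]
width: 6.6
finger_force: 45.0
[ 0.0144  0.6762 -0.0176]
```

View pics/w7c.png

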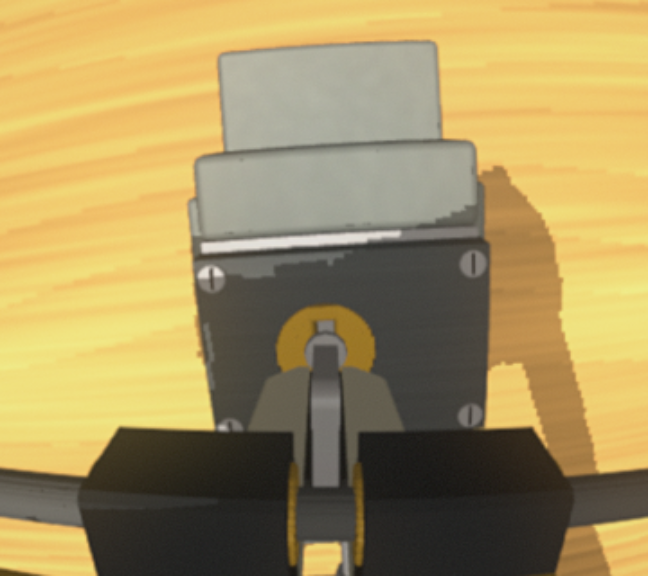

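The barrel has turned with the key: its slot now runs up the image and the bolt no longer shows past the case end. No stop torque yet, so I'll nudge a few degrees more.

```bash

python3 -m pendant '[{"x":0,"y":0,"z":0,"ax":0,"ay":0,"az":0.015},{"x":0,"y":0,"z":0,"ax":0,"ay":0,"az":0.03},{"x":0,"y":0,"z":0,"ax":0,"ay":0,"az":0.045},{"x":0,"y":0,"z":0,"ax":0,"ay":0,"az":0.045}]'
python3 -c "
from h import *
print(ctrl.get_state()['moment'])"
```

```text
time_s: 12.75
tcp_pos: [501.9, 177.5, 120.4]
ee_rot: [[0.985, -0.174, 0.002], [-0.174, -0.985, 0.001], [0.001, -0.001, -1.0]]
ft_force: [-2.5, -0.5, 9.8]
width: 6.6
finger_force: 45.3
[-0.0514  0.5817  0.4516]
```

The stop is reached (0.45 N·m). I'll relax slightly within the play, open and lift away.

```bash

python3 -m pendant '[{"x":0,"y":0,"z":-0.001,"ax":0,"ay":0,"az":-0.02},{"x":0,"y":0,"z":-0.002,"ax":0,"ay":0,"az":-0.03},{"x":0,"y":0,"z":-0.002,"ax":0,"ay":0,"az":-0.03}]'
python3 -m pendant '[{"x":0,"y":0,"z":0,"ax":0,"ay":0,"az":0},{"x":0,"y":0,"z":0,"ax":0,"ay":0,"az":0},{"x":0,"y":0,"z":0,"ax":0,"ay":0,"az":0},{"x":0,"y":0,"z":0,"ax":0,"ay":0,"az":0},{"x":0,"y":0,"z":0,"ax":0,"ay":0,"az":0},{"x":0,"y":0,"z":0,"ax":0,"ay":0,"az":0},{"x":0,"y":0,"z":-0.03,"ax":0,"ay":0,"az":0},{"x":0,"y":0,"z":-0.1,"ax":0,"ay":0,"az":0},{"x":0,"y":0,"z":-0.2,"ax":0,"ay":0,"az":0},{"x":0,"y":0,"z":-0.33,"ax":0,"ay":0,"az":0},{"x":-0.1,"y":0,"z":-0.4,"ax":0,"ay":0,"az":0},{"x":-0.2,"y":0,"z":-0.4,"ax":0,"ay":0,"az":0}]' 0.2
python3 -m pendant '[{"x":0,"y":0,"z":0,"ax":0,"ay":0,"az":0},{"x":0,"y":0,"z":0,"ax":0,"ay":0,"az":0},{"x":0,"y":0,"z":0,"ax":0,"ay":0,"az":0}]'
python3 -c "
from h import *
b=snap('wrist','w8')
cv2.imwrite('pics/w8c.png',cv2.resize(b[0:300,80:480],None,fx=2,fy=2))"
```

```text
time_s: 13.05
tcp_pos: [501.8, 177.5, 120.4]
ee_rot: [[0.992, -0.127, 0.001], [-0.127, -0.992, 0.0], [0.001, -0.001, -1.0]]
ft_force: [-1.3, 0.5, 7.1]
width: 7.1
finger_force: 45.0
time_s: 14.25
tcp_pos: [442.2, 185.1, 243.6]
ee_rot: [[0.992, -0.128, 0.004], [-0.128, -0.992, 0.002], [0.004, -0.002, -1.0]]
ft_force: [-0.2, 0.7, -0.3]
width: 55.9
finger_force: 0.0
time_s: 14.55
tcp_pos: [442.4, 184.8, 239.6]
ee_rot: [[0.992, -0.128, -0.0], [-0.128, -0.992, -0.0], [-0.0, 0.0, -1.0]]
ft_force: [0.4, -0.0, -0.6]
width: 55.6
finger_force: 0.0
```

View pics/w8c.png

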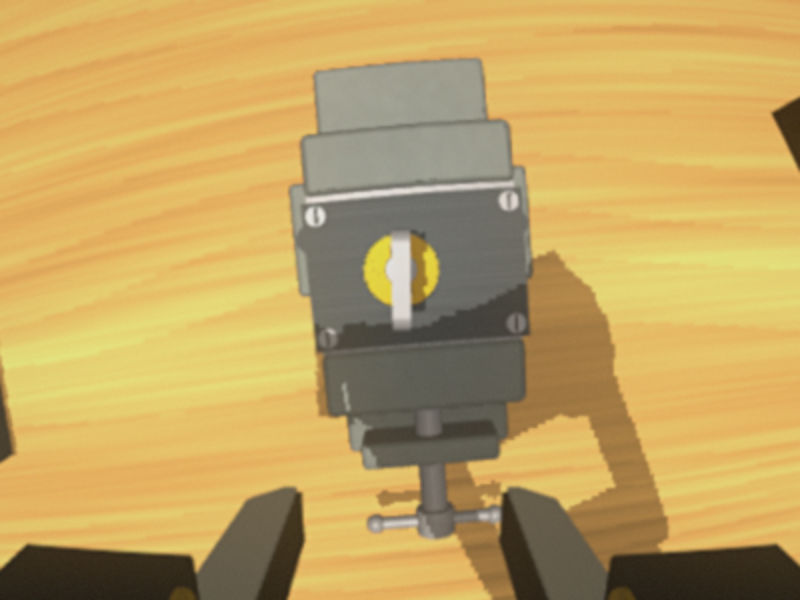

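The key stands upright in the barrel at (400,280), turned a quarter turn, with no bolt showing at the case end. The gripper is clear, so I'll hand the job in.

```bash
python3 -c "
from cell import ctrl
print(ctrl.job_done())"
```

```text
the job is handed in; nothing more can be done
None
```

The key went fully home and was turned clockwise to the stop, the last picture shows the bolt drawn back and the key upright in the lock with the gripper clear, and I handed the job in at about 14.6 s (no verdict was returned).

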